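# Seat a mounted cast on the scanner's keyed turntable

### The arm

A 6-joint arm with a two-finger parallel gripper is mounted at the origin on a cart in front of the work surface, level with it; the furniture and walls round the work are solid. World frame = base frame: x ahead of the robot, y to its left, z up, the work surface at z = 0. Lengths are in m, angles in rad, forces in N, time in s.
With the tool pointing down it reaches from about 0.375 to 0.925 m from the base axis. Payload 5.7 kg.
Tool frame: the origin (TCP) lies midway between the tips of the shut fingers; the grasp point (between the pads) lies 19 mm behind it (arm.grasp_offset is the distance from the TCP to the grasp point, in m); z points along the fingers, y is the line along which they close (so a half turn about z gives the same grasp; the last joint's range is limited). The gripper opens to 85 mm and grips with 20 to 120 N. Pads are 22 mm wide; open, the fingers measure 114 mm over their backs; the gripper's body (76 mm by 85 mm) begins 54 mm behind the grasp point. The pads swing forward as they close: fully open they stand 13 mm farther back than shut.
Start: joints at [1.232, 0.359, 1.51, -0, 1.272, -0.115], TCP at [0.133, 0.585, 0.231] pointing down, gripper open.
Joint ranges: [-2.97, 2.97], [-1.01, 2.36], [0.21, 2.38], [-0.96, 4.11], [0.2, 2.71], [-2.98, 2.98]. Speed limits (rad/s): [2.39, 2.39, 3.14, 3.14, 3.14, 3.14].

### API

Orientations are given as a rotation vector (axis times angle).
In Python, from rig import get_obs, get_image, workorder, spotter, arm gives the robot as it stands.
- The arm moves only by the tool step_arm, never from a script. Its argument "deltas" is a list that holds one entry, the list of rows, each a list of 7 numbers: the shift along the tool's x, y, z in m, then the turn, a rotation vector about the tool's x, y, z in rad, then the closure, from -1 (fully open) to 1 (shut). In form: [[[tx, ty, tz, wx, wy, wz, fingers], ...]]. A call has 1 to 8 rows; each row shifts and turns the commanded pose from where the row before left it, along the tool's axes as they then stand; what a row does not reach is not made up. A row lasts 1/8 s, in which the tool goes at most 62.5 mm and 10.7 degrees, less where a joint would pass 70% of its speed; a pose out of reach is approached as far as the arm can. A call is refused whole if a number of a shift passes 0.0625 or a number of a turn 0.188, either way. A call with a gripper value outside its range is refused whole. The fingers move at their own pace and stop on an object; the grip force is fixed at half the most. Time passes only in rows, so rows that do not move let the fingers close. It gives the time, the measured TCP pose, the force, the opening and the grip force at its end, in the units of the state.
- get_obs(): the state, without advancing time (a new reading comes with each control period).
- get_image(name): name is "scene" or "top"; returns a dict with "color" (420x560x3 uint8, red, green, blue), "fx", "fy", "cx", "cy" (pixels), "R" (3x3) and "t" (3): a world point X has camera coordinates R X + t. Camera axes: x right, y down, z forward; pixel columns grow to the right and rows downward; lengths in m; the calibration is good to about 2 mm. A picture is of the moment at which its call begins. There is no depth.
- workorder.job_done(): hands the job in; it is judged then, once.
Trained networks look in a picture, given as the dict that the camera call returned (one of the last four; its "shot" number tells which), for a name from the list of things; names that differ only in an ending like _2 or _b are one class to them, and where a whole thing is asked for, a point or a joint stands for the part that bears it (a point fixed in the world has none). Each returns a list of dicts, best first, with "confidence" (0 to 1); they miss things now and then, are a little off and sometimes report something else, mostly with a low value. They report only what shows in the picture. A call takes as long as a camera call.
- spotter.find_in(picture, query): "position" ([x, y, z] in m, in the coordinates of the camera as it stood for that picture, good to about 4 mm: the middle of the surface that is visible of it).
- spotter.regions_of(picture, query): "pixels" (420x560 bool, what is visible of it).
- spotter.pinpoint(picture, query): "position" ([x, y, z] in m, in the coordinates of the camera as it stood for that picture, good to about 4 mm: a listed point, or the origin of a listed thing).
The state is a dict: "time": time; "qpos": joint angles; "dq": joint speeds; "effort": joint torques, N m; "position": TCP position; "orientation": TCP orientation; "wrist_force": force on the tool from outside, world axes, zero at the start; "wrist_torque": the same for the moment, N m; "grip_width": finger opening in m; "finger_force": force on a finger pad.
Only numpy, scipy, OpenCV 4.12 (cv2) and the standard library are available. Lean on these libraries where they do the work, as an engineer would, in place of code of your own. Each camera call takes 0.05 s, during which the arm holds its last target. There are 200 camera calls.

### The job

The mounted cast (a stone jaw on a plaster block with a round metal mounting plate) is lying on its side: stand it up on its mounting plate on the bench and let go of it, then take it again from above. Set it on the centre pin of the scanner's turntable, which has stopped at no particular angle, and turn the cast about the pin until the slot under its plate finds the driving key and it drops fully home, flat on the turntable; then let go. Do not force it, and leave the other things on the bench where they are.

Things in the scene. Friction and masses are not known exactly. Their poses are not given: they have to be found in the camera images.
- cast_mid (a point): Middle of the mounted cast: on its axis, 32 mm above the plate's underside. +z runs from plate to teeth, +x from the jaw's flat heel to its front. One rigid piece of 0.25 to 0.4 kg, 67 mm tall. It starts on its side (-y face down; x, z level) on the steel bench plate, whose top is 1.6 mm above the worktop. Grip it by the plaster block's flat faces at x = +25.5 and -25.5 mm (51 mm wide; the block spans 24 mm below to 4 mm above this point).
- mounted_cast: The mounted cast. Origin: centre of the plate's underside; axes as cast_mid. From below: round aluminium plate 50 mm across, z 0 to 8 mm; white plaster block 51 (x) by 66.4 (y) mm, z 8 to 36; yellow stone jaw: base z 36 to 52, as deep as the block in x, narrower in y towards the front, teeth to z 67. A slot 11 mm wide, 8 mm deep crosses the plate's underside along x; a blind bore of 11.4 mm goes up its centre to z 30.
- scanner: Desktop scanner, fixed to the bench: white base, x -78 to +222 mm, 190 mm wide (y), 40 mm high; at its far end a mast (near face x +171 mm) with the sensor head on top (nearest edge x +148 mm, z 220 to 300 mm, 172 mm wide). Origin: on the bench under the turntable's axis; +x towards the mast, z up. In its deck turns an aluminium turntable 86 mm across.
- seat (a point): Centre of the turntable's flat top, 48 mm above the bench (axes of the scanner, not of the turntable). A steel driving key, 32 mm long, 9 wide, 7 high, upper edges bevelled, lies across it; its direction is any within a half turn and NOT reported: see or feel it. The gearing holds the turntable; it does not turn by hand. Plate across the key: it rests 7 mm above the top. In line, either way round: it drops flat on the top.
- pin_tip (a point): Tip of the fixed centre pin, on the turntable's axis, 26.7 mm above its top: 9 mm across, its topmost 6 mm a cone. It enters the cast's bore (1.2 mm play all round) and keeps it centred while it is turned. The cast drops over the key when its slot (its own x axis) is within about 4 degrees of the key's length; its own weight is enough.
- microscope: Fixed stereo microscope at the left; its arm hangs, up to 0.5 m high, over the left of the bench from the far left (0.65, 0.70) to the near left (0.30, 0.45) in world x, y: keep the wrist clear of it. Origin at the foot of its stand.
- white_cast: Bystander: loose white plaster cast of a jaw, 51 x 66 x 31 mm, no mounting block; origin at the centre of its underside.
- wax_jar: Bystander: loose white jar with a dark green lid, 59 mm across, 40 mm high; origin at the centre of its underside.
- felt_wheel: Bystander: small loose dark polishing wheel, 36 mm across, 10 mm high, lying flat; origin at the centre of its underside.
- scoop: Bystander: loose plaster scoop, 39 x 107 x 25 mm, its handle along its own y; origin at the centre of its underside.

How it is judged:
By the outcome, as a careful person would: the job done as asked, in the order asked, and still so for the second after the job is handed in, with the robot touching nothing.
It also fails if it takes over 70 s, if anything falls off the work surface, if the arm or the gripper's body presses on something with over 40 N, if the wrist force passes 120 N, or if a joint passes its speed limit or range.

## Working session

There is one attempt and no reset: what is moved stays moved. The work goes in short steps, Python scripts to look and compute and a tool call to move; the robot and the scene stay as the last step left them, time stands still between calls to the robot, and variables do not carry over. Pictures are saved under pics/ and viewed, at most 10 in all, crops included, and the job is handed in when it is done.

Besides the shell and the picture viewer there is one more tool, called in YAML: its name, and indented under it one key for each argument. step_arm: Moves the arm, as the interface text tells. Its arguments: {"type":"object","properties":{"deltas":{"type":"array","items":{"type":"array","items":{"type":"array","items":{"type":"number"}}}}},"required":["deltas"]}

```bash
mkdir -p pics; ls; cat > h.py <<'E'
import numpy as np, cv2
from scipy.spatial.transform import Rotation as Ro
from rig import get_obs,get_image,workorder,spotter,arm
np.set_printoptions(precision=4,suppress=True)
def w(im,p): return np.array(im["R"]).T@(np.array(p)-np.array(im["t"]))
def proj(im,X):
    c=np.array(im["R"])@np.array(X)+np.array(im["t"]); return np.array([im["fx"]*c[0]/c[2]+im["cx"],im["fy"]*c[1]/c[2]+im["cy"]])
def onplane(im,u,v,z):
    R=np.array(im["R"]);o=-R.T@np.array(im["t"]);d=R.T@np.array([(u-im["cx"])/im["fx"],(v-im["cy"])/im["fy"],1]);return o+d*(z-o[2])/d[2]
def save(im,n,box=None,s=1):
    c=im["color"][...,::-1]
    if box: c=c[box[1]:box[3],box[0]:box[2]]
    cv2.imwrite("pics/"+n,cv2.resize(c,None,fx=s,fy=s,interpolation=cv2.INTER_CUBIC))
E
python3 - <<'E'
from h import *
for n in("scene","top"):
    im=get_image(n); save(im,n+"0.png")
    print(n,"cam",-np.array(im["R"]).T@np.array(im["t"]),im["fx"])
    for q in("cast_mid","mounted_cast","scanner","seat","pin_tip","microscope","white_cast","wax_jar","felt_wheel","scoop"):
        print(q,[(w(im,r["position"]).round(4).tolist(),round(r["confidence"],2)) for r in spotter.pinpoint(im,q)[:2]])
o=get_obs();print(o, Ro.from_rotvec(o["orientation"]).as_matrix())
E
```

```text
pics
scene cam [-0.4083 -0.4319  1.1906] 458.3431253886436
cast_mid [([0.5038, 0.1851, 0.0384], 0.57)]
mounted_cast [([0.4942, 0.157, 0.0376], 0.94)]
scanner [([0.4886, -0.1874, 0.0015], 0.59)]
seat [([0.4942, -0.1858, 0.0539], 0.7)]
pin_tip [([0.4888, -0.1868, 0.0788], 0.95)]
microscope []
white_cast [([0.4077, 0.0138, 0.0013], 0.71), ([0.6694, 0.3059, 0.0029], 0.69)]
wax_jar [([0.6701, 0.3042, 0.0043], 0.7), ([0.4938, -0.1896, 0.0545], 0.15)]
felt_wheel [([0.4063, 0.0136, 0.0008], 0.58)]
scoop [([0.4799, -0.427, -0.0011], 0.53)]
top cam [0.305  0.0823 1.3174] 406.28434110775544
cast_mid [([0.5051, 0.1903, 0.0346], 0.58)]
mounted_cast [([0.489, 0.162, 0.033], 0.68)]
scanner [([0.4913, -0.1865, -0.005], 0.8)]
seat [([0.4896, -0.1822, 0.0473], 0.97)]
pin_tip [([0.4929, -0.1859, 0.0734], 0.56)]
microscope []
white_cast [([0.6974, 0.159, 0.0031], 0.61)]
wax_jar [([0.6705, 0.3063, 0.0005], 0.75)]
felt_wheel [([0.4047, 0.0179, -0.0032], 0.58)]
scoop []
{'time': 1.1, 'qpos': array([ 1.2319,  0.3588,  1.5104, -0.    ,  1.2725, -0.1151]), 'dq': array([-0.0007,  0.0008, -0.0004, -0.0015, -0.0009, -0.0011]), 'effort': array([ -0.0008, -52.7605, -27.905 ,  -0.0003,   0.0022,   0.    ]), 'position': array([0.1331, 0.585 , 0.2313]), 'orientation': array([-0.3507, -3.1219,  0.0001]), 'wrist_force': array([-0.6864,  0.3262, -0.3143]), 'wrist_torque': array([ 0.0056, -0.0251, -0.0173]), 'finger_force': 0.0, 'grip_width': 0.08530257791039488} [[-0.9751  0.2219 -0.    ]
 [ 0.2219  0.9751 -0.0001]
 [ 0.     -0.0001 -1.    ]]
```

```bash
python3 - <<'E'
from h import *
a=cv2.imread("pics/scene0.png");b=cv2.imread("pics/top0.png")
im=get_image("top"); im2=get_image("scene")
c=[]
for I in(im,im2):
    for P in([.5,.175,.035],[.49,-.186,.05]):
        u,v=proj(I,P).astype(int); print(u,v)
        r=I["color"][max(0,v-50):v+50,max(0,u-50):u+50,::-1]; c.append(cv2.resize(r,(300,300),interpolation=cv2.INTER_CUBIC))
cv2.imwrite("pics/crops.png",np.vstack([np.hstack(c[:2]),np.hstack(c[2:])]))
E
```

```text
253 222
368 221
263 220
360 258
```

View pics/top0.png

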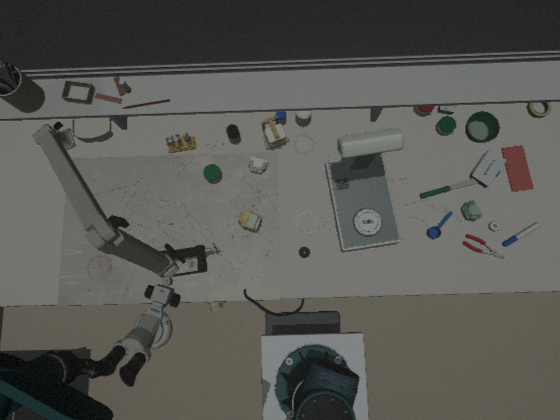

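View pics/crops.png

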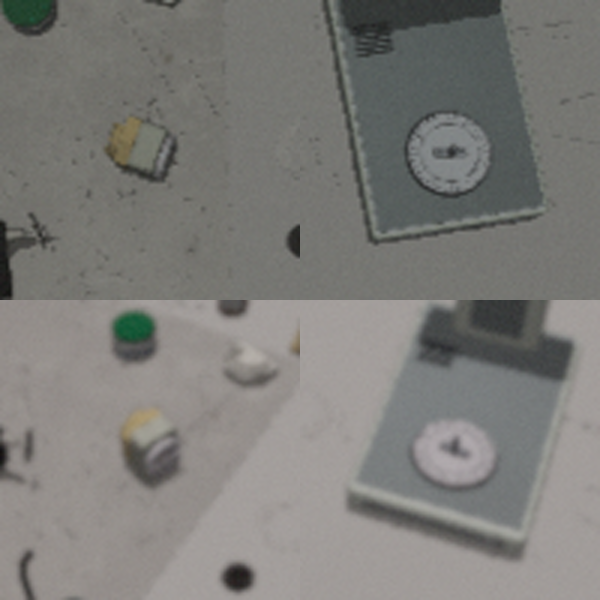

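View pics/scene0.png

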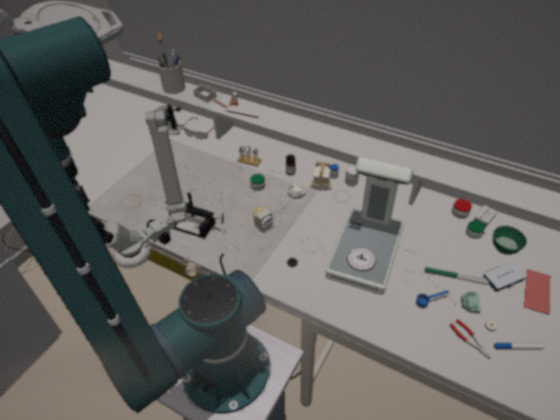

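```bash
python3 - <<'E'
from h import *
print([ (a,getattr(arm,a)) for a in dir(arm) if not a.startswith('_')])
im=get_image("top"); im2=get_image("scene")
for I in(im,im2):
    for q in ("mounted_cast","microscope"):
        r=spotter.regions_of(I,q)
        for x in r[:1]:
            m=x["pixels"].astype(np.uint8); print(q,x["confidence"],m.sum(),cv2.minAreaRect(cv2.findNonZero(m)), cv2.boundingRect(m))
    for k in range(1):
        for q in("cast_mid","mounted_cast","seat","pin_tip"):
            print(q,[w(I,r["position"]) for r in spotter.pinpoint(I,q)[:1]])
# crop high zoom of cast (both), enhance
def crop(I,P,h,n):
    u,v=proj(I,P); A=np.float32([[n/(2*h),0,n/2-u*n/(2*h)],[0,n/(2*h),n/2-v*n/(2*h)]])
    return cv2.warpAffine(I["color"][...,::-1],A,(n,n),flags=cv2.INTER_CUBIC)
t=np.hstack([crop(im,[.5,.175,.035],20,400),crop(im,[.49,-.186,.05],20,400)])
cv2.imwrite("pics/z1.png",cv2.convertScaleAbs(t,alpha=1.4))
E
```

```text
[('PlanningError', <class 'rig.PlanningError'>), ('grasp_offset', 0.0187)]
mounted_cast 0.76 311 ((248.56895446777344, 220.82760620117188), (20.6121826171875, 16.71257972717285), 21.801406860351562) (238, 212, 22, 19)
microscope 0.25 7013 ((368.8763732910156, 189.38568115234375), (116.01724243164062, 82.00104522705078), 82.56858825683594) (325, 128, 79, 124)
cast_mid [array([0.5021, 0.1882, 0.0354])]
mounted_cast [array([0.4876, 0.1626, 0.0328])]
seat [array([ 0.488 , -0.1816,  0.0443])]
pin_tip [array([ 0.4932, -0.1888,  0.0728])]
mounted_cast 0.62 346 ((262.0, 217.5), (20.50609588623047, 19.091880798339844), 45.0) (253, 206, 20, 24)
cast_mid [array([0.5055, 0.1856, 0.0395])]
mounted_cast [array([0.4942, 0.1598, 0.0386])]
seat [array([ 0.4946, -0.1881,  0.0511])]
pin_tip [array([ 0.4921, -0.1877,  0.0769])]
```

View pics/z1.png

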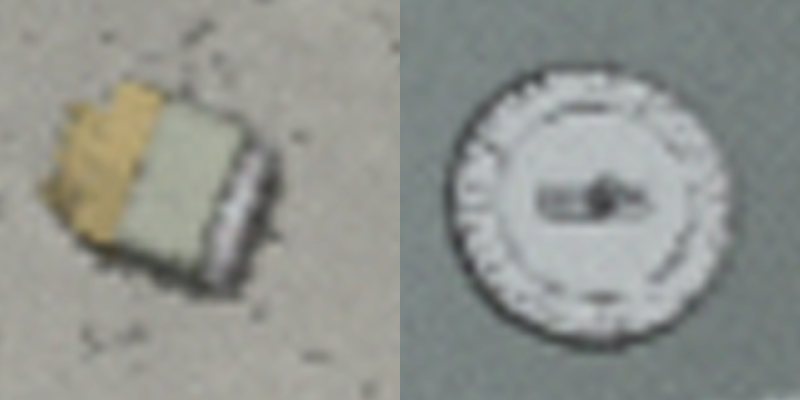

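```bash
cat >> h.py <<'E'
def plan(p,R,n=None,fing=-1,start=None):
    o=get_obs(); p0,R0=(o["position"],Ro.from_rotvec(o["orientation"])) if start is None else start
    R=Ro.from_matrix(R) if not isinstance(R,Ro) else R
    rv=(R0.inv()*R).as_rotvec(); d=np.array(p)-p0
    n=n or int(max(np.ceil(np.linalg.norm(d)/.05),np.ceil(np.linalg.norm(rv)/.17),1))
    rows=[]; Rc=R0
    for i in range(n):
        rows.append([round(x,4) for x in Rc.inv().apply(d/n)]+[round(x,4) for x in rv/n]+[fing]); Rc=Rc*Ro.from_rotvec(rv/n)
    print(n,rows)
    return np.array(p),R
def tool(yaz,tilt=0):
    "tool down with y at azimuth yaz(deg), then turned tilt deg about tool y"
    a=np.radians(yaz); y=np.array([np.cos(a),np.sin(a),0]); z=np.array([0,0,-1.]); x=np.cross(y,z)
    return Ro.from_matrix(np.c_[x,y,z])*Ro.from_euler('y',tilt,degrees=True)
E
python3 - <<'E'
from h import *
im=get_image("top"); im2=get_image("scene")
for P in ([.133,.585,.231],[.133,.585,.45],[.3,.45,.1],[.3,.45,.4],[.65,.7,.4],[.4,.4,.2]): print(P,proj(im,P),proj(im2,P))
u0,v0=proj(im,[.5,.175,.035])
c=[onplane(im,u0+(a-200)/10,v0+(b-200)/10,.068) for a,b in((160,95),(245,130),(205,258),(113,242))]
c=np.array(c);print(c)
print("az z", [np.degrees(np.arctan2(*(v[1],v[0]))) for v in (c[0]-c[1],c[3]-c[2])],"az x", [np.degrees(np.arctan2(v[1],v[0])) for v in(c[3]-c[0],c[2]-c[1])], [np.linalg.norm(v) for v in (c[0]-c[1],c[3]-c[2],c[3]-c[0],c[2]-c[1])],"blk ctr",c.mean(0))
uk,vk=proj(im,[.49,-.186,.05])
k=[onplane(im,uk+(a-600)/10,vk+(b-200)/10,.055) for a,b in((540,200),(650,200))];d=k[1]-k[0];print(k,np.degrees(np.arctan2(d[1],d[0])))
print("table ctr",onplane(im,uk+(590-600)/10,vk+(205-200)/10,.048))
E
```

```text
[0.133, 0.585, 0.231] [ 90.7006 357.3522] [ 79.1637 207.0518]
[0.133, 0.585, 0.45] [ 40.381  376.5067] [ 51.491  148.5139]
[0.3, 0.45, 0.1] [160.0556 288.8378] [160.2831 216.9919]
[0.3, 0.45, 0.4] [119.6349 290.5351] [138.2569 144.0627]
[0.65, 0.7, 0.4] [ 22.9676 144.746 ] [151.7677  69.5862]
[0.4, 0.4, 0.2] [168.138  251.7896] [185.9692 181.2581]
[[0.5285 0.1846 0.068 ]
 [0.5166 0.1582 0.068 ]
 [0.4768 0.1714 0.068 ]
 [0.4826 0.1999 0.068 ]]
az z [np.float64(65.67428275435277), np.float64(78.34379357522666)] az x [np.float64(161.51690165139732), np.float64(161.66538504188935)] [np.float64(0.02895781270896272), np.float64(0.029122696102320544), np.float64(0.048402798315665255), np.float64(0.04199332603523439)] blk ctr [0.5011 0.1785 0.068 ]
[array([ 0.4898, -0.1663,  0.055 ]), array([ 0.4888, -0.2005,  0.055 ])] -91.77668235504115
table ctr [ 0.4888 -0.1832  0.048 ]
```

```bash
python3 - <<'E'
import cv2,numpy as np
a=cv2.imread("pics/scene0.png")[160:290,60:240];b=cv2.imread("pics/top0.png")[230:420,20:220]
a=cv2.resize(a,None,fx=2.2,fy=2.2,interpolation=2);b=cv2.resize(b,None,fx=2,fy=2,interpolation=2)
h=max(a.shape[0],b.shape[0]);o=np.zeros((h,a.shape[1]+b.shape[1],3),np.uint8);o[:a.shape[0],:a.shape[1]]=a;o[:b.shape[0],a.shape[1]:]=b
print(o.shape,a.shape);cv2.imwrite("pics/mic.png",cv2.convertScaleAbs(o,alpha=1.4))
E
```

```text
(380, 796, 3) (286, 396, 3)
```

View pics/mic.png

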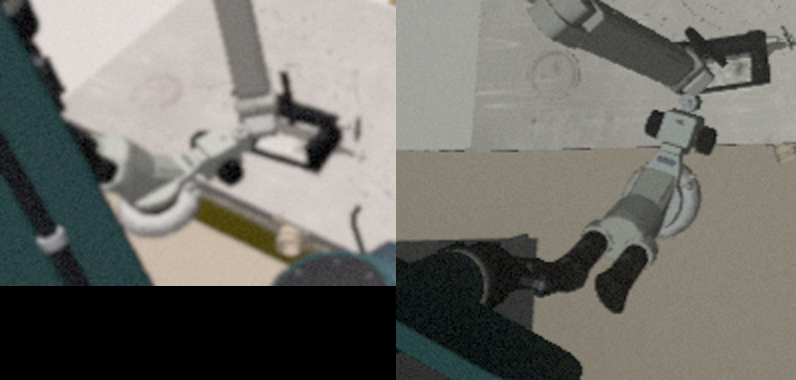

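```bash
python3 - <<'E'
from h import *
im=get_image("top"); im2=get_image("scene")
def P(I): return I["fx"]*0+np.array([[I["fx"],0,I["cx"]],[0,I["fy"],I["cy"]],[0,0,1]])@np.c_[I["R"],I["t"]]
def tt(n,a,b):
    X=cv2.triangulatePoints(P(im),P(im2),np.float64(a).reshape(2,1),np.float64(b).reshape(2,1)); print(n,(X[:3]/X[3]).ravel())
T=lambda x,y:(20+(x-396)/2,230+y/2); S=lambda x,y:(60+x/2.2,160+y/2.2)
tt("ring",T(690,215),S(170,225)); tt("knobs mid",T(680,130),S(217,155)); tt("arm tip",T(690,98),S(258,110)); tt("body/eyepiece joint",T(620,235),S(128,165));tt("black stand",T(750,70),S(325,145));tt("gripper",T(560,275),S(95,150))
for X in ([.1,.55,.4],[.15,.45,.4],[.1,.4,.4],[.133,.585,.35],[.0,.5,.4]): print(X,proj(im,X),proj(im2,X))
E
```

```text
ring [0.1542 0.445  0.0268]
knobs mid [0.282  0.458  0.0471]
arm tip [0.3345 0.4146 0.1197]
body/eyepiece joint [0.1506 0.4998 0.1366]
black stand [0.3789 0.3413 0.0365]
gripper [0.1198 0.5401 0.1861]
[0.1, 0.55, 0.4] [ 69.06   387.2332] [ 57.8921 174.1912]
[0.15, 0.45, 0.4] [116.5078 361.4569] [ 99.5259 174.8355]
[0.1, 0.4, 0.4] [138.6697 385.5786] [ 99.5625 192.4237]
[0.133, 0.585, 0.35] [ 66.2574 366.6567] [ 64.9568 176.999 ]
[0.0, 0.5, 0.4] [ 89.452 437.646] [ 40.2072 203.9287]
```

step_arm:
  deltas:
    - [[0,0,-0.054,0,0,0,-1],[0,0,-0.054,0,0,0,-1],[0,0,-0.054,0,0,0,-1],[0,0,-0.054,0,0,0,-1],[0,0,-0.054,0,0,0,-1]]

```text
time: 2.72
position: [0.133, 0.5847, 0.5032]
orientation: [0.351, 3.122, 0.001]
wrist_force: [-0.0, 1.0, -0.5]
grip_width: 0.0858
finger_force: 0.0
```

```bash
python3 - <<'E'
from h import *
o=get_obs();print(o["position"],o["qpos"])
s=(o["position"],Ro.from_rotvec(o["orientation"]))
s=plan([.15,.43,.5],tool(77),start=s)
s=plan([.38,.26,.47],tool(20),start=s)
# approach pose
h=np.array([np.cos(np.radians(71.6)),np.sin(np.radians(71.6)),0]); R=tool(-18.4,-30); z=R.as_matrix()[:,2]; print("z",z)
g=np.array([.5025,.183,.040]); tcp=g+.023*z; print("tcp",tcp)
s=plan(tcp-.13*z,R,start=s)
E
```

```text
[0.133  0.5847 0.5032] [ 1.232   0.2446  1.0362 -0.      1.8605 -0.1151]
4 [[np.float64(-0.0127), np.float64(-0.0368), np.float64(0.0008), np.float64(0.0001), np.float64(0.0), np.float64(0.0008), -1], [np.float64(-0.0128), np.float64(-0.0368), np.float64(0.0008), np.float64(0.0001), np.float64(0.0), np.float64(0.0008), -1], [np.float64(-0.0128), np.float64(-0.0368), np.float64(0.0008), np.float64(0.0001), np.float64(0.0), np.float64(0.0008), -1], [np.float64(-0.0128), np.float64(-0.0367), np.float64(0.0008), np.float64(0.0001), np.float64(0.0), np.float64(0.0008), -1]]
6 [[np.float64(-0.0437), np.float64(-0.019), np.float64(0.005), np.float64(0.0), np.float64(0.0), np.float64(0.1658), -1], [np.float64(-0.0463), np.float64(-0.0115), np.float64(0.005), np.float64(0.0), np.float64(0.0), np.float64(0.1658), -1], [np.float64(-0.0475), np.float64(-0.0037), np.float64(0.005), np.float64(0.0), np.float64(0.0), np.float64(0.1658), -1], [np.float64(-0.0475), np.float64(0.0042), np.float64(0.005), np.float64(0.0), np.float64(0.0), np.float64(0.1658), -1], [np.float64(-0.0461), np.float64(0.012)
[... 566 characters left out ...]
421), np.float64(0.0219), np.float64(-0.063), np.float64(0.0818), -1], [np.float64(0.0031), np.float64(0.0188), np.float64(0.0416), np.float64(0.0219), np.float64(-0.063), np.float64(0.0818), -1], [np.float64(0.0073), np.float64(0.0192), np.float64(0.0409), np.float64(0.0219), np.float64(-0.063), np.float64(0.0818), -1], [np.float64(0.0114), np.float64(0.0194), np.float64(0.0398), np.float64(0.0219), np.float64(-0.063), np.float64(0.0818), -1], [np.float64(0.0155), np.float64(0.0191), np.float64(0.0386), np.float64(0.0219), np.float64(-0.063), np.float64(0.0818), -1], [np.float64(0.0194), np.float64(0.0185), np.float64(0.0371), np.float64(0.0219), np.float64(-0.063), np.float64(0.0818), -1]]
```

step_arm:
  deltas:
    - [[-0.013,-0.037,0.001,0,0,0,-1],[-0.013,-0.037,0.001,0,0,0,-1],[-0.013,-0.037,0.001,0,0,0,-1],[-0.013,-0.037,0.001,0,0,0,-1]]

```text
time: 3.22
position: [0.151, 0.4278, 0.4973]
orientation: [0.35, 3.122, 0.0]
wrist_force: [0.6, 0.3, 0.4]
grip_width: 0.0857
finger_force: 0.0
```

step_arm:
  deltas:
    - [[-0.044,-0.019,0.005,0,0,0.166,-1],[-0.046,-0.0115,0.005,0,0,0.166,-1],[-0.0475,-0.0035,0.005,0,0,0.166,-1],[-0.0475,0.004,0.005,0,0,0.166,-1],[-0.046,0.012,0.005,0,0,0.166,-1],[-0.0435,0.0195,0.005,0,0,0.166,-1]]

```text
time: 3.98
position: [0.3825, 0.2589, 0.4673]
orientation: [1.806, 2.57, 0.001]
wrist_force: [0.3, 0.4, -0.2]
grip_width: 0.0856
finger_force: 0.0
```

```bash
sed -i 's/    print(n,rows)/    print(n,str([[float(x) for x in r] for r in rows]))/' h.py; python3 - <<'E'
from h import *
o=get_obs();print(o["time"],o["position"],o["qpos"],o["wrist_force"])
R=tool(-18.4,-30); z=R.as_matrix()[:,2]; tcp=np.array([.4989,.1721,.0201])
im=get_image("top")
for q in("cast_mid","mounted_cast","seat"): print(q,[w(im,r["position"]) for r in spotter.pinpoint(im,q)[:1]])
s=plan(tcp-.13*z,R)
E
```

```text
3.975 [0.3825 0.2589 0.4673] [0.4453 0.0167 1.3847 0.0001 1.7396 0.0998] [ 0.3366  0.3914 -0.2079]
cast_mid [array([0.5086, 0.187 , 0.0337])]
mounted_cast [array([0.487 , 0.1603, 0.0316])]
seat [array([ 0.4868, -0.186 ,  0.0448])]
8 [[-0.009, 0.0151, 0.0418, 0.0218, -0.063, 0.082, -1.0], [-0.005, 0.0166, 0.0419, 0.0218, -0.063, 0.082, -1.0], [-0.001, 0.0178, 0.0417, 0.0218, -0.063, 0.082, -1.0], [0.0031, 0.0186, 0.0412, 0.0218, -0.063, 0.082, -1.0], [0.0072, 0.019, 0.0405, 0.0218, -0.063, 0.082, -1.0], [0.0113, 0.0191, 0.0395, 0.0218, -0.063, 0.082, -1.0], [0.0153, 0.0189, 0.0382, 0.0218, -0.063, 0.082, -1.0], [0.0192, 0.0183, 0.0367, 0.0218, -0.063, 0.082, -1.0]]
```

step_arm:
  deltas:
    - [[-0.009,0.015,0.042,0.022,-0.063,0.082,-1],[-0.005,0.0165,0.042,0.022,-0.063,0.082,-1],[-0.001,0.018,0.0415,0.022,-0.063,0.082,-1],[0.003,0.0185,0.041,0.022,-0.063,0.082,-1],[0.007,0.019,0.0405,0.022,-0.063,0.082,-1],[0.0115,0.019,0.0395,0.022,-0.063,0.082,-1],[0.0155,0.019,0.038,0.022,-0.063,0.082,-1],[0.019,0.0185,0.0365,0.022,-0.063,0.082,-1]]

```text
time: 5.18
position: [0.5194, 0.236, 0.1327]
orientation: [2.247, 1.622, -0.603]
wrist_force: [0.7, -0.2, 1.1]
grip_width: 0.0855
finger_force: 0.0
```

```bash
python3 - <<'E'
from h import *
o=get_obs();print(o["time"],o["position"],o["qpos"],o["wrist_force"])
R=tool(-18.4,-30); z=R.as_matrix()[:,2]; tcp=np.array([.4989,.1721,.0201])
im=get_image("top"); im2=get_image("scene")
save(im2,"pre.png",(200,150,330,270),4)
s=plan(tcp-.04*z,R,n=3); s=plan(tcp,R,n=3,start=s)
E
```

```text
5.175 [0.5194 0.236  0.1327] [ 0.5238  0.6532  1.3879 -0.3409  1.5117  0.9358] [ 0.7062 -0.2099  1.0555]
3 [[-0.0008, 0.0008, 0.0285, -0.0017, 0.0025, 0.0018, -1.0], [-0.0008, 0.0007, 0.0285, -0.0017, 0.0025, 0.0018, -1.0], [-0.0009, 0.0007, 0.0284, -0.0017, 0.0025, 0.0018, -1.0]]
3 [[0.0, 0.0, 0.0133, 0.0, 0.0, 0.0, -1.0], [0.0, 0.0, 0.0133, 0.0, 0.0, 0.0, -1.0], [0.0, 0.0, 0.0133, 0.0, 0.0, 0.0, -1.0]]
```

View pics/pre.png

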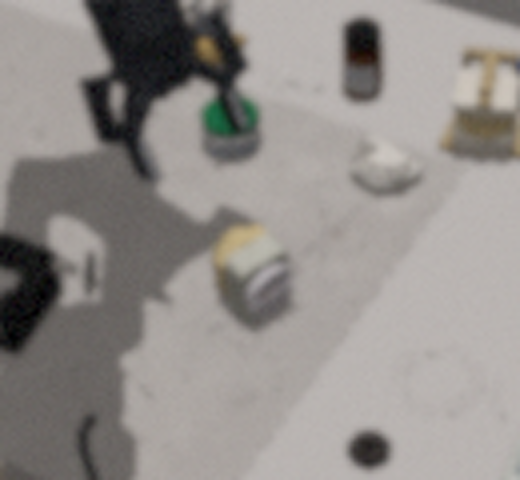

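step_arm:
  deltas:
    - [[-0.001,0.001,0.0285,-0.0015,0.0025,0.002,-1],[-0.001,0.0005,0.0285,-0.0015,0.0025,0.002,-1],[-0.001,0.0005,0.0285,-0.0015,0.0025,0.002,-1],[0,0,0.013,0,0,0,-1],[0,0,0.013,0,0,0,-1],[0,0,0.0135,0,0,0,-1],[0,0,0,0,0,0,-1]]

```text
time: 6.15
position: [0.5007, 0.1715, 0.0261]
orientation: [2.254, 1.618, -0.592]
wrist_force: [-0.4, 0.3, 0.1]
grip_width: 0.0856
finger_force: 0.0
```

```bash
python3 - <<'E'
from h import *
o=get_obs();print(o["time"],o["position"],o["qpos"],o["wrist_force"])
im=get_image("top"); im2=get_image("scene")
c=lambda I,b:cv2.resize(I["color"][b[1]:b[3],b[0]:b[2],::-1],(390,390),interpolation=2)
cv2.imwrite("pics/at.png",np.hstack([c(im,(220,190,280,250)),c(im2,(230,185,290,245))]))
E
```

```text
6.15 [0.5007 0.1715 0.0261] [ 0.4515  0.7263  1.5772 -0.3872  1.2382  0.9791] [-0.3745  0.258   0.0673]
```

View pics/at.png

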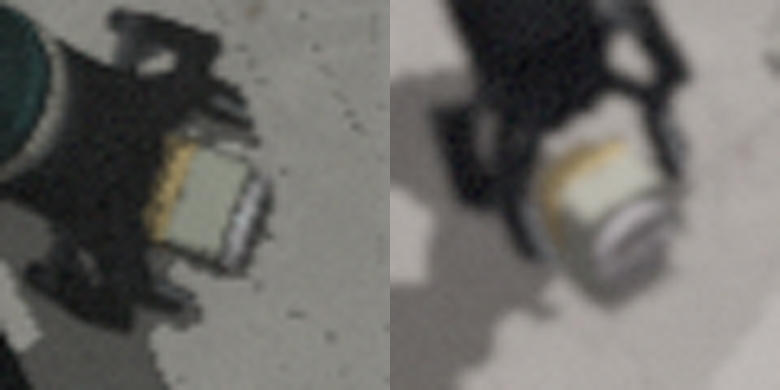

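step_arm:
  deltas:
    - [[0.003,-0.001,0.005,0,0,0,-1],[0,0,0,0,0,0,1],[0,0,0,0,0,0,1],[0,0,0,0,0,0,1],[0,0,0,0,0,0,1],[0,0,0,0,0,0,1],[0,0,0,0,0,0,1],[0,0,0,0,0,0,1]]

```text
time: 7.25
position: [0.5008, 0.1725, 0.0211]
orientation: [2.254, 1.618, -0.589]
wrist_force: [-0.2, 1.9, 6.2]
grip_width: 0.0503
finger_force: 62.3
```

step_arm:
  deltas:
    - [[-0.01,0,-0.0173,0,0,0,1],[-0.02,0,-0.0346,0,0,0,1],[-0.02,0,-0.0346,0,0,0,1],[-0.02,0,-0.0346,0,0,0,1],[0,0,0,0,0.175,0,1],[0,0,0,0,0.175,0,1],[0,0,0,0,0.175,0,1]]

```text
time: 8.12
position: [0.4992, 0.1719, 0.162]
orientation: [-2.549, -1.835, -0.026]
wrist_force: [-1.3, -0.5, -4.7]
grip_width: 0.0506
finger_force: 62.3
```

```bash
python3 - <<'E'
from h import *
o=get_obs();print(o["time"],o["position"],o["qpos"],o["wrist_force"],o["grip_width"]);print(Ro.from_rotvec(o["orientation"]).as_matrix())
E
```

```text
8.125 [0.4992 0.1719 0.162 ] [0.1954 0.3251 1.7599 0.009  1.0419 0.5135] [-1.2546 -0.4506 -4.7143] 0.05056247425827092
[[ 0.317   0.9483  0.013 ]
 [ 0.9483 -0.3171  0.0105]
 [ 0.014   0.009  -0.9999]]
```

step_arm:
  deltas:
    - [[0,0,0,0,0.16,0,1],[0,0,0,0,0.16,0,1],[0,0,0,0,0.16,0,1]]

```text
time: 8.5
position: [0.4986, 0.1717, 0.1617]
orientation: [-2.277, -1.644, -0.572]
wrist_force: [-1.6, 0.5, -3.8]
grip_width: 0.0502
finger_force: 62.3
```

```bash
python3 - <<'E'
from h import *
o=get_obs();print(o["time"],o["position"],o["qpos"],o["wrist_force"],o["grip_width"]);print(Ro.from_rotvec(o["orientation"]).as_matrix())
E
```

```text
8.5 [0.4986 0.1717 0.1617] [-0.1405  0.2844  1.9739  0.6331  0.8866 -0.2295] [-1.6417  0.4947 -3.8376] 0.05024082588213544
[[ 0.2761  0.9485  0.1553]
 [ 0.8398 -0.3166  0.4411]
 [ 0.4675  0.0086 -0.8839]]
```

step_arm:
  deltas:
    - [[0,0,0,0,0.187,0,1],[0,0,0,0,0.187,0,1],[0,0,0,0,0.187,0,1],[0,0,0,0,0,0,1]]

```text
time: 9.0
position: [0.4962, 0.1709, 0.1562]
orientation: [-1.912, -1.371, -1.031]
wrist_force: [-0.4, 0.6, -3.7]
grip_width: 0.0507
finger_force: 62.4
```

```bash
cat > st.py <<'E'
from h import *
o=get_obs();print(o["time"],o["position"],o["qpos"],"F",o["wrist_force"],o["grip_width"]);M=Ro.from_rotvec(o["orientation"]).as_matrix();print(M)
im=get_image("top");im2=get_image("scene")
for I in(im,im2):
    for q in("cast_mid","mounted_cast","pin_tip","seat"): print(q,[(w(I,r["position"]),round(r["confidence"],2)) for r in spotter.pinpoint(I,q)[:1]])
E
python3 - <<'E'
from st import *
print("elev",np.degrees(np.arcsin(-M[2,2])))
save(im2,"up.png",(200,130,340,250),4)
E
```

```text
9.0 [0.4962 0.1709 0.1562] [-0.472   0.5285  2.1234  1.1496  1.1393 -1.0224] F [-0.3851  0.6047 -3.7166] 0.05071088388338776
[[ 0.1795  0.9487  0.2603]
 [ 0.5134 -0.316   0.7979]
 [ 0.8392 -0.0096 -0.5438]]
cast_mid [(array([0.4907, 0.1598, 0.1698]), 0.71)]
mounted_cast [(array([0.486 , 0.1607, 0.1326]), 0.57)]
pin_tip [(array([ 0.4941, -0.1826,  0.0766]), 0.68)]
seat [(array([ 0.4896, -0.1849,  0.0496]), 0.72)]
cast_mid [(array([0.4893, 0.1594, 0.1742]), 0.75)]
mounted_cast [(array([0.4877, 0.1618, 0.1422]), 0.74)]
pin_tip [(array([0.4861, 0.1616, 0.1411]), 0.59)]
seat []
elev 32.940632937245276
```

View pics/up.png

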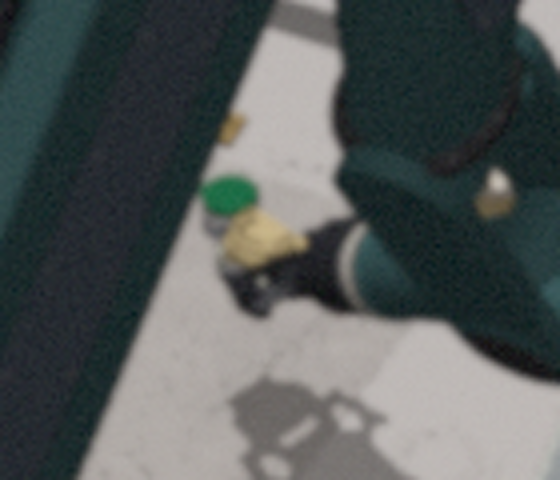

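```bash
python3 - <<'E'
from h import *
R0=Ro.from_rotvec([2.254,1.618,-.589]); p0=np.array([.5008,.1725,.0211])
M0=R0.as_matrix(); print("y az",np.degrees(np.arctan2(M0[1,1],M0[0,1])),"tilt",np.degrees(np.arccos(-M0[2,2])),"yz",M0[2,1])
a=np.radians(71.6);h=np.array([np.cos(a),np.sin(a),0]);mid=np.array([.5035,.1875,.0348])
# cast axes: x_c ~ -tool y (flush to pads)
xc=-M0[:,1]; zc=np.cross(xc,[0,0,1]);zc/=np.linalg.norm(zc);yc=np.cross(zc,xc); Rc0=Ro.from_matrix(np.c_[xc,yc,zc]);print(Rc0.as_matrix())
off=R0.inv().apply(mid-p0); rel=R0.inv()*Rc0   # cast in tool
np.savez("cast.npz",off=off,rel=rel.as_quat())
o=get_obs();R=Ro.from_rotvec(o["orientation"]);c=(R*rel).as_matrix();m=o["position"]+R.apply(off);print("cast z now",c[:,2],"mid",m,"under",m-.032*c[:,2])
print("off",off)
az=np.arctan2(c[1,0],c[0,0]);Rt=Ro.from_euler('z',az)*rel.inv()
mt=np.array([.515,.195,.0016+.032+.02]); pt=mt-Rt.apply(off)
s=plan(pt,Rt,n=5,fing=1); print(pt,Rt.as_rotvec())
E
```

```text
y az -18.545067555495635 tilt 29.5935637744551 yz 0.007316104067326273
[[-0.948  -0.0069  0.3181]
 [ 0.318   0.0023  0.9481]
 [-0.0073  1.     -0.    ]]
cast z now [0.0194 0.056  0.9982] mid [0.4905 0.1621 0.1751] under [0.4899 0.1603 0.1432]
off [ 0.0063 -0.0021 -0.0194]
5 [[-0.0159, 0.0026, 0.0198, -0.0001, 0.0119, -0.0002, 1.0], [-0.0162, 0.0026, 0.0196, -0.0001, 0.0119, -0.0002, 1.0], [-0.0164, 0.0026, 0.0194, -0.0001, 0.0119, -0.0002, 1.0], [-0.0166, 0.0026, 0.0193, -0.0001, 0.0119, -0.0002, 1.0], [-0.0168, 0.0026, 0.0191, -0.0001, 0.0119, -0.0002, 1.0]]
[0.5213 0.2074 0.0385] [-1.861  -1.3503 -1.0833]
```

step_arm:
  deltas:
    - [[-0.016,0.0026,0.02,0,0.012,0,1],[-0.016,0.0026,0.0195,0,0.012,0,1],[-0.0165,0.0026,0.0195,0,0.012,0,1],[-0.0165,0.0026,0.0195,0,0.012,0,1],[-0.017,0.0026,0.019,0,0.012,0,1],[0,0,0,0,0,0,1]]

```text
time: 10.25
position: [0.5209, 0.2076, 0.0363]
orientation: [-1.862, -1.345, -1.08]
wrist_force: [-0.8, -0.8, -2.8]
grip_width: 0.0501
finger_force: 62.5
```

```bash
cat > cs.py <<'E'
from h import *
d=np.load("cast.npz");off=d["off"];rel=Ro.from_quat(d["rel"])
def cast():
    o=get_obs();R=Ro.from_rotvec(o["orientation"]);c=(R*rel).as_matrix();m=o["position"]+R.apply(off)
    print(o["time"],o["qpos"],"F",o["wrist_force"],o["wrist_torque"],"grip",o["grip_width"]);print("cast z",c[:,2],"mid",m,"under",m-.032*c[:,2]);return o,R,c,m
E
python3 - <<'E'
from cs import *
o,R,c,m=cast()
az=np.arctan2(c[1,0],c[0,0]);Rt=Ro.from_euler('z',az)*rel.inv()
mt=np.array([.515,.195,.0016+.032+.004]); s=plan(mt-Rt.apply(off),Rt,n=3,fing=1)
plan(s[0]-[0,0,.002],Rt,n=1,start=s)
im=get_image("top");im2=get_image("scene")
for I in(im,im2):
    for q in("cast_mid","mounted_cast"): print(q,[(w(I,r["position"]),round(r["confidence"],2)) for r in spotter.pinpoint(I,q)[:1]])
E
```

```text
10.25 [-0.3952  0.857   2.1088  1.3928  1.0782 -1.3657] F [-0.8363 -0.776  -2.7925] [-0.7492  0.2773  0.0722] grip 0.050120892593618425
cast z [ 0.0046 -0.0026  1.    ] mid [0.5147 0.1952 0.0514] under [0.5145 0.1952 0.0194]
3 [[-0.004, 0.0002, 0.0022, -0.0009, -0.0003, -0.0015, 1.0], [-0.004, 0.0002, 0.0023, -0.0009, -0.0003, -0.0015, 1.0], [-0.004, 0.0001, 0.0023, -0.0009, -0.0003, -0.0015, 1.0]]
1 [[-0.0017, 0.0, 0.001, 0.0, 0.0, 0.0, -1.0]]
cast_mid [(array([0.5167, 0.1977, 0.0506]), 0.78)]
mounted_cast [(array([0.5092, 0.1996, 0.013 ]), 0.85)]
cast_mid []
mounted_cast [(array([0.514 , 0.1975, 0.0206]), 0.77)]
```

step_arm:
  deltas:
    - [[-0.004,0,0.0022,-0.001,0,-0.0015,1],[-0.004,0,0.0022,-0.001,0,-0.0015,1],[-0.004,0,0.0022,-0.001,0,-0.0015,1],[0,0,0,0,0,0,1]]

```text
time: 11.05
position: [0.5207, 0.207, 0.0234]
orientation: [-1.862, -1.349, -1.087]
wrist_force: [0.1, -0.1, -2.3]
grip_width: 0.0501
finger_force: 62.6
```

step_arm:
  deltas:
    - [[-0.0017,0,0.001,0,0,0,1],[0,0,0,0,0,0,1]]

```text
time: 11.3
position: [0.5209, 0.2071, 0.0218]
orientation: [-1.861, -1.349, -1.087]
wrist_force: [0.2, 0.5, -3.3]
grip_width: 0.0506
finger_force: 62.6
```

```bash
python3 - <<'E'
from cs import *
o,R,c,m=cast()
E
```

```text
11.3 [-0.3968  0.8914  2.1081  1.4142  1.0726 -1.4117] F [ 0.2244  0.4834 -3.332 ] [-0.7716  0.2397  0.0012] grip 0.050586980529670006
cast z [-0.0024 -0.0008  1.    ] mid [0.5146 0.1947 0.0368] under [0.5146 0.1947 0.0048]
```

step_arm:
  deltas:
    - [[-0.0013,0,0.0007,0,0,0,1],[0,0,0,0,0,0,1]]

```text
time: 11.55
position: [0.5209, 0.2071, 0.0207]
orientation: [-1.861, -1.349, -1.088]
wrist_force: [0.2, -0.2, -1.1]
grip_width: 0.0505
finger_force: 62.6
```

step_arm:
  deltas:
    - [[-0.0013,0,0.0007,0,0,0,1],[0,0,0,0,0,0,1]]

```text
time: 11.8
position: [0.5211, 0.2074, 0.0205]
orientation: [-1.859, -1.348, -1.091]
wrist_force: [-1.3, -2.9, 6.8]
grip_width: 0.0503
finger_force: 62.8
```

step_arm:
  deltas:
    - [[-0.0009,0,0.0005,0,0,0,1],[0,0,0,0,0,0,1]]

```text
time: 12.05
position: [0.5211, 0.2076, 0.0205]
orientation: [-1.858, -1.347, -1.093]
wrist_force: [-4.1, -5.8, 13.8]
grip_width: 0.0504
finger_force: 62.5
```

step_arm:
  deltas:
    - [[0.0012,0,-0.0007,0,0,0,1],[0,0,0,0,0,0,-0.3],[0,0,0,0,0,0,-1],[0,0,0,0,0,0,-1],[0,0,0,0,0,0,-1],[0,0,0,0,0,0,-1]]

```text
time: 12.8
position: [0.5209, 0.207, 0.0193]
orientation: [-1.861, -1.35, -1.087]
wrist_force: [0.3, 0.1, 0.2]
grip_width: 0.0855
finger_force: 0.0
```

```bash
python3 - <<'E'
from st import *
save(im,"rel.png",(200,170,300,250),5)
E
```

```text
12.8 [0.5209 0.207  0.0193] [-0.397   0.8973  2.1073  1.4167  1.0718 -1.4175] F [0.2939 0.1484 0.1653] 0.08551004692230897
[[ 0.1519  0.95    0.2726]
 [ 0.4685 -0.3121  0.8265]
 [ 0.8703  0.0022 -0.4925]]
cast_mid [(array([0.5148, 0.1971, 0.0323]), 0.7)]
mounted_cast [(array([ 0.509 ,  0.1987, -0.0033]), 0.73)]
pin_tip []
seat []
cast_mid [(array([0.515 , 0.1944, 0.0425]), 0.48)]
mounted_cast []
pin_tip [(array([ 0.4918, -0.1882,  0.0791]), 0.82)]
seat [(array([ 0.4934, -0.1882,  0.0539]), 0.94)]
```

View pics/rel.png

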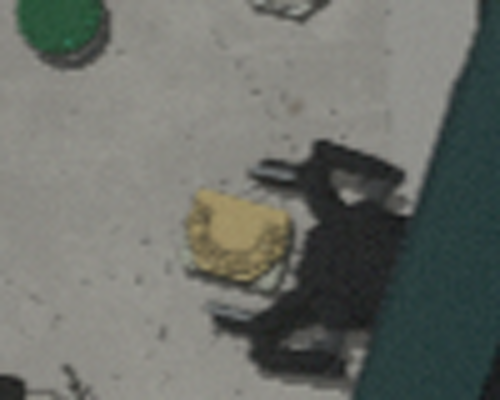

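step_arm:
  deltas:
    - [[0,0,-0.02,0,0,0,-1],[0,0,-0.03,0,0,0,-1],[0,0,-0.04,0,0,0,-1],[0.035,0,-0.02,0,0,0,-1],[0.035,0,-0.02,0,0,0,-1]]

```text
time: 13.92
position: [0.496, 0.1318, 0.1452]
orientation: [-1.863, -1.348, -1.087]
wrist_force: [0.7, 0.9, 1.0]
grip_width: 0.0852
finger_force: 0.0
```

```bash
python3 - <<'E'
from st import *
plan([.515,.195,.17],tool(-18.5,0),n=9)
E
```

```text
13.925 [0.496  0.1318 0.1452] [-0.5808  0.6039  2.1067  1.117   1.2096 -1.1259] F [0.7129 0.9139 1.015 ] 0.08523499291268057
[[ 0.1534  0.9496  0.2733]
 [ 0.4678 -0.3134  0.8264]
 [ 0.8704  0.0011 -0.4924]]
cast_mid [(array([0.5127, 0.1968, 0.0303]), 0.87)]
mounted_cast [(array([ 0.5091,  0.199 , -0.004 ]), 0.54)]
pin_tip []
seat []
cast_mid []
mounted_cast [(array([0.5125, 0.1959, 0.0024]), 0.79)]
pin_tip [(array([ 0.491 , -0.1856,  0.078 ]), 0.59)]
seat [(array([ 0.4929, -0.1858,  0.0541]), 0.64)]
9 [[0.0061, -0.0001, 0.0049, -0.0003, -0.1174, 0.0006, -1.0], [0.0067, -0.0001, 0.0041, -0.0003, -0.1174, 0.0006, -1.0], [0.0071, -0.0001, 0.0033, -0.0003, -0.1174, 0.0006, -1.0], [0.0074, -0.0001, 0.0025, -0.0003, -0.1174, 0.0006, -1.0], [0.0077, -0.0002, 0.0016, -0.0003, -0.1174, 0.0006, -1.0], [0.0078, -0.0002, 0.0007, -0.0003, -0.1174, 0.0006, -1.0], [0.0078, -0.0002, -0.0003, -0.0003, -0.1174, 0.0006, -1.0], [0.0077, -0.0002, -0.0012, -0.0003, -0.1174, 0.0006, -1.0], [0.0076, -0.0002, -0.0021, -0.0003, -0.1174, 0.0006, -1.0]]
```

step_arm:
  deltas:
    - [[0.006,0,0.005,0,-0.1175,0,-1],[0.0067,0,0.004,0,-0.1175,0,-1],[0.007,0,0.0033,0,-0.1175,0,-1],[0.0074,0,0.0025,0,-0.1175,0,-1],[0.0077,0,0.0016,0,-0.1175,0,-1],[0.0078,0,0.0007,0,-0.1175,0,-1],[0.0078,0,0,0,-0.1175,0,-1],[0.0077,0,-0.001,0,-0.1175,0,-1]]

```text
time: 15.42
position: [0.5138, 0.1878, 0.1668]
orientation: [-2.49, -1.803, -0.141]
wrist_force: [0.0, -0.5, -0.8]
grip_width: 0.0856
finger_force: 0.0
```

step_arm:
  deltas:
    - [[0.0076,0,-0.002,0,-0.1175,0,-1],[0,0,0,0,0,0,-1]]

```text
time: 15.68
position: [0.5168, 0.1968, 0.1694]
orientation: [2.539, 1.847, -0.0]
wrist_force: [1.1, -0.3, 0.3]
grip_width: 0.0856
finger_force: 0.0
```

```bash
python3 - <<'E'
from st import *
s=plan([.5145,.1955,.07],tool(-18.5,0),n=3)
s=plan([.5145,.1955,.012],tool(-18.5,0),n=4,start=s)
E
```

```text
15.675 [0.5168 0.1968 0.1694] [ 0.2406  0.3567  1.6861 -0.0026  1.0981  0.5548] F [ 1.0652 -0.2847  0.2739] 0.08561130380672585
[[ 0.308   0.9514  0.0013]
 [ 0.9514 -0.308  -0.0021]
 [-0.0016  0.0019 -1.    ]]
cast_mid [(array([0.5154, 0.1939, 0.0368]), 0.45)]
mounted_cast [(array([ 0.5114,  0.1994, -0.0013]), 0.76)]
pin_tip [(array([ 0.4933, -0.1844,  0.0756]), 0.93)]
seat [(array([ 0.4886, -0.1851,  0.0452]), 0.97)]
cast_mid [(array([0.5134, 0.1948, 0.0381]), 0.92)]
mounted_cast [(array([0.5123, 0.1963, 0.0026]), 0.64)]
pin_tip [(array([ 0.4921, -0.1867,  0.079 ]), 0.89)]
seat [(array([ 0.4932, -0.1881,  0.0531]), 0.56)]
3 [[0.0004, -0.0008, 0.0333, 0.0007, 0.0005, 0.0015, -1.0], [0.0004, -0.0008, 0.0333, 0.0007, 0.0005, 0.0015, -1.0], [0.0004, -0.0008, 0.0333, 0.0007, 0.0005, 0.0015, -1.0]]
4 [[0.0, 0.0, 0.0145, 0.0, 0.0, 0.0, -1.0], [0.0, 0.0, 0.0145, 0.0, 0.0, 0.0, -1.0], [0.0, 0.0, 0.0145, 0.0, 0.0, 0.0, -1.0], [0.0, 0.0, 0.0145, 0.0, 0.0, 0.0, -1.0]]
```

step_arm:
  deltas:
    - [[0,-0.0008,0.033,0.0007,0.0005,0.0015,-1],[0,-0.0008,0.033,0.0007,0.0005,0.0015,-1],[0,-0.0008,0.033,0.0007,0.0005,0.0015,-1],[0,0,0.02,0,0,0,-1],[0,0,0.02,0,0,0,-1],[0,0,0.013,0,0,0,-1],[0,0,0.005,0,0,0,-1],[0,0,0,0,0,0,-1]]

```text
time: 17.18
position: [0.5144, 0.195, 0.013]
orientation: [2.549, 1.836, -0.0]
wrist_force: [0.4, -0.1, 0.3]
grip_width: 0.0855
finger_force: 0.0
```

step_arm:
  deltas:
    - [[0,0,0,0,0,0,0],[0,0,0,0,0,0,1],[0,0,0,0,0,0,1],[0,0,0,0,0,0,1],[0,0,0,0,0,0,1],[0,0,0,0,0,0,1]]

```text
time: 17.92
position: [0.5152, 0.1953, 0.0139]
orientation: [2.548, 1.836, 0.003]
wrist_force: [-0.1, -0.9, 4.9]
grip_width: 0.0497
finger_force: 63.4
```

```bash
python3 st.py
```

```text
17.925 [0.5152 0.1953 0.0139] [ 0.2371  0.5735  1.8159 -0.0004  0.7502  0.5592] F [-0.1384 -0.9154  4.8908] 0.04971823920062213
[[ 0.3162  0.9487  0.002 ]
 [ 0.9487 -0.3162  0.0002]
 [ 0.0008  0.0018 -1.    ]]
cast_mid []
mounted_cast []
pin_tip [(array([ 0.4947, -0.1865,  0.0749]), 0.63)]
seat [(array([ 0.4902, -0.1842,  0.0463]), 0.76)]
cast_mid [(array([0.5113, 0.1948, 0.0371]), 0.5)]
mounted_cast [(array([0.5146, 0.1986, 0.0039]), 0.67)]
pin_tip [(array([ 0.4913, -0.1882,  0.0758]), 0.95)]
seat [(array([ 0.494 , -0.1879,  0.0544]), 0.97)]
```

```bash
python3 - <<'E'
from h import *
for n in("top","scene"):
    im=get_image(n); g=cv2.imread(f"pics/{n}0.png",0); u,v=proj(im,[.491,-.186,.048]).astype(int)
    k=8; r=g[v-24:v+24,u-24:u+24]; r=cv2.resize(r,None,fx=k,fy=k,interpolation=2)
    t,b=cv2.threshold(cv2.GaussianBlur(r,(0,0),6),0,255,cv2.THRESH_OTSU)
    c,_=cv2.findContours(b,cv2.RETR_EXTERNAL,cv2.CHAIN_APPROX_NONE); c=min(c,key=lambda q:abs(cv2.contourArea(q)-(27*k)**2*.6)); e=cv2.fitEllipse(cv2.convexHull(c))
    x,y=(np.array(e[0])+.5)/k-.5+[u-24,v-24]; print(n,t,e,onplane(im,x,y,.048))
lift=[.515,.195,.13]
s=plan([.5152,.1953,.13],tool(-18.5),n=4,fing=1)
s=plan([.4915,-.186,.13],tool(-91.8),n=10,start=s,fing=1)
E
```

```text
top 106.0 ((199.87767028808594, 206.85848999023438), (202.2838897705078, 212.12193298339844), 120.96524810791016) [ 0.4897 -0.1849  0.048 ]
scene 137.0 ((203.77764892578125, 193.0803680419922), (170.7050323486328, 212.1308135986328), 102.9112777709961) [ 0.4939 -0.187   0.048 ]
4 [[0.0, 0.0001, -0.029, 0.0005, -0.0002, 0.0003, 1.0], [0.0, 0.0, -0.029, 0.0005, -0.0002, 0.0003, 1.0], [0.0, 0.0, -0.029, 0.0005, -0.0002, 0.0003, 1.0], [0.0, 0.0, -0.029, 0.0005, -0.0002, 0.0003, 1.0]]
10 [[-0.0369, 0.0099, 0.0, 0.0, 0.0, 0.1279, 1.0], [-0.0354, 0.0145, 0.0, 0.0, 0.0, 0.1279, 1.0], [-0.0332, 0.0189, 0.0, 0.0, 0.0, 0.1279, 1.0], [-0.0305, 0.023, 0.0, 0.0, 0.0, 0.1279, 1.0], [-0.0274, 0.0267, 0.0, 0.0, 0.0, 0.1279, 1.0], [-0.0237, 0.0299, 0.0, 0.0, 0.0, 0.1279, 1.0], [-0.0197, 0.0327, 0.0, 0.0, 0.0, 0.1279, 1.0], [-0.0154, 0.035, 0.0, 0.0, 0.0, 0.1279, 1.0], [-0.0108, 0.0366, 0.0, 0.0, 0.0, 0.1279, 1.0], [-0.006, 0.0377, 0.0, 0.0, 0.0, 0.1279, 1.0]]
```

step_arm:
  deltas:
    - [[0,0,-0.015,0,0,0,1],[0,0,-0.029,0,0,0,1],[0,0,-0.036,0,0,0,1],[0,0,-0.036,0,0,0,1]]

```text
time: 19.02
position: [0.5135, 0.195, 0.1304]
orientation: [-2.549, -1.837, 0.001]
wrist_force: [0.2, 0.5, -2.5]
grip_width: 0.0499
finger_force: 63.2
```

step_arm:
  deltas:
    - [[-0.037,0.01,0,0,0,0.128,1],[-0.0355,0.0145,0,0,0,0.128,1],[-0.033,0.019,0,0,0,0.128,1],[-0.0305,0.023,0,0,0,0.128,1],[-0.0275,0.0267,0,0,0,0.128,1],[-0.0237,0.03,0,0,0,0.128,1],[-0.0197,0.0327,0,0,0,0.128,1],[-0.0154,0.035,0,0,0,0.128,1]]

```text
time: 20.02
position: [0.4952, -0.1112, 0.1295]
orientation: [-3.122, -0.346, 0.0]
wrist_force: [0.4, -0.0, -3.3]
grip_width: 0.0499
finger_force: 63.2
```

step_arm:
  deltas:
    - [[-0.0108,0.0366,0,0,0,0.128,1],[-0.006,0.0377,0,0,0,0.128,1],[0,0,0,0,0,0,1],[0,0,0,0,0,0,1]]

```text
time: 20.52
position: [0.4905, -0.1858, 0.1291]
orientation: [-3.14, 0.048, 0.001]
wrist_force: [-0.6, 0.3, -2.4]
grip_width: 0.0498
finger_force: 63.4
```

```bash
python3 - <<'E'
from st import *
print("yaz",np.degrees(np.arctan2(M[1,1],M[0,1])))
plan([.4918,-.186,.13],tool(-91.8),n=1,fing=1)
E
```

```text
20.525 [ 0.4905 -0.1858  0.1291] [-0.4941  0.3717  1.7876  0.0004  0.9832  1.1072] F [-0.5959  0.3041 -2.436 ] 0.049754222268483236
[[ 0.9995 -0.0307 -0.0007]
 [-0.0307 -0.9995  0.0007]
 [-0.0007 -0.0007 -1.    ]]
cast_mid []
mounted_cast []
pin_tip [(array([ 0.4954, -0.1854,  0.075 ]), 0.71)]
seat [(array([ 0.4899, -0.1831,  0.0446]), 0.92)]
cast_mid [(array([ 0.4854, -0.1829,  0.1525]), 0.77)]
mounted_cast [(array([ 0.4859, -0.1824,  0.1198]), 0.55)]
pin_tip [(array([ 0.4915, -0.1886,  0.0782]), 0.61)]
seat [(array([ 0.4931, -0.1854,  0.0549]), 0.98)]
yaz -91.75990432230881
1 [[0.0006, -0.0002, -0.001, 0.0001, 0.0, 0.0009, 1.0]]
```

```bash
python3 - <<'E'
from h import *
o=get_obs();print(o["position"])
for n in("scene","top"):
    A={}
    for k in range(6):
        I=get_image(n)
        for q in("cast_mid","mounted_cast","pin_tip","seat"):
            for r in spotter.pinpoint(I,q)[:1]: A.setdefault(q,[]).append(w(I,r["position"]))
    for q,a in A.items(): print(n,q,len(a),np.median(a,0),np.std(a,0))
    save(I,n+"_pin.png",None,1)
    u,v=proj(I,o["position"]).astype(int); print(u,v)
a=cv2.imread("pics/scene_pin.png");b=cv2.imread("pics/top_pin.png")
def c(im,I):
    u,v=proj(I,[.4918,-.186,.08]).astype(int); return cv2.resize(im[v-30:v+30,u-30:u+30],(390,390),interpolation=2)
cv2.imwrite("pics/pinz.png",np.hstack([c(a,get_image("scene")),c(b,get_image("top"))]))
E
```

```text
[ 0.4912 -0.1862  0.129 ]
scene cast_mid 6 [ 0.4894 -0.1855  0.1544] [0.0009 0.0015 0.0016]
scene mounted_cast 6 [ 0.4869 -0.1837  0.1182] [0.0013 0.0018 0.0013]
scene pin_tip 6 [ 0.4901 -0.1886  0.0776] [0.0018 0.0015 0.001 ]
scene seat 5 [ 0.4938 -0.1876  0.0538] [0.0008 0.0015 0.0008]
363 241
top cast_mid 1 [0.6953 0.1604 0.0033] [0. 0. 0.]
top mounted_cast 1 [ 0.4906 -0.186   0.0486] [0. 0. 0.]
top pin_tip 6 [ 0.4932 -0.1867  0.0743] [0.0022 0.0011 0.0008]
top seat 6 [ 0.4894 -0.1838  0.0461] [0.0013 0.0011 0.002 ]
373 216
```

View pics/pinz.png

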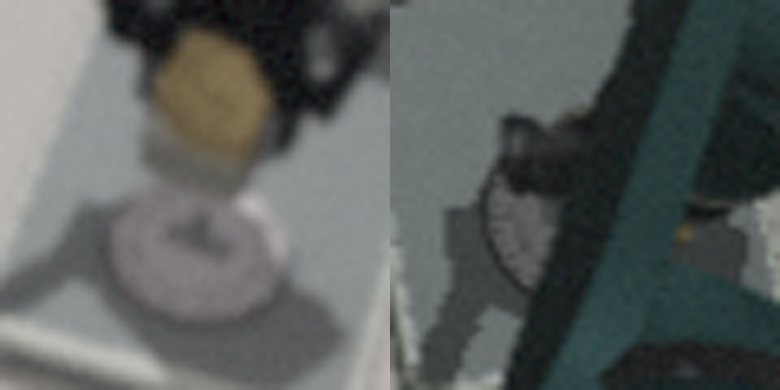

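step_arm:
  deltas:
    - [[0.001,0,0.01,0,0,0,1],[0,0,0.015,0,0,0,1],[0,0,0.01,0,0,0,1],[0,0,0.003,0,0,0,1],[0,0,0,0,0,0,1]]

```text
time: 24.75
position: [0.492, -0.1864, 0.0906]
orientation: [-3.141, 0.049, 0.001]
wrist_force: [0.9, -0.5, -2.4]
grip_width: 0.05
finger_force: 63.4
```

step_arm:
  deltas:
    - [[0,0,0.003,0,0,0,1],[0,0,0.003,0,0,0,1],[0,0,0,0,0,0,1]]

```text
time: 25.12
position: [0.4921, -0.1864, 0.0849]
orientation: [3.141, -0.049, -0.0]
wrist_force: [0.7, 0.4, -3.5]
grip_width: 0.05
finger_force: 63.4
```

step_arm:
  deltas:
    - [[0,0,0.002,0,0,0,1],[0,0,0.002,0,0,0,1],[0,0,0,0,0,0,1]]

```text
time: 25.5
position: [0.492, -0.1864, 0.0808]
orientation: [-3.141, 0.049, 0.0]
wrist_force: [0.3, 1.1, -3.0]
grip_width: 0.05
finger_force: 63.4
```

step_arm:
  deltas:
    - [[0,0,0.0015,0,0,0,1],[0,0,0.0015,0,0,0,1],[0,0,0,0,0,0,1]]

```text
time: 25.88
position: [0.492, -0.1864, 0.0778]
orientation: [-3.141, 0.049, 0.0]
wrist_force: [-0.7, 1.2, -2.8]
grip_width: 0.0502
finger_force: 63.4
```

step_arm:
  deltas:
    - [[0,0,0.0015,0,0,0,1],[0,0,0.0015,0,0,0,1],[0,0,0,0,0,0,1]]

```text
time: 26.25
position: [0.4921, -0.1864, 0.0748]
orientation: [-3.141, 0.049, 0.0]
wrist_force: [-0.3, -0.0, -2.3]
grip_width: 0.0501
finger_force: 63.4
```

step_arm:
  deltas:
    - [[0,0,0.002,0,0,0,1],[0,0,0.002,0,0,0,1],[0,0,0.0015,0,0,0,1],[0,0,0,0,0,0,1]]

```text
time: 26.75
position: [0.492, -0.1864, 0.0693]
orientation: [-3.141, 0.049, 0.0]
wrist_force: [-0.2, -1.1, -3.1]
grip_width: 0.0502
finger_force: 63.4
```

step_arm:
  deltas:
    - [[0,0,0.0015,0,0,0,1],[0,0,0.001,0,0,0,1],[0,0,0,0,0,0,1]]

```text
time: 27.12
position: [0.4921, -0.1864, 0.0669]
orientation: [3.141, -0.049, -0.0]
wrist_force: [0.3, 1.2, -2.4]
grip_width: 0.0501
finger_force: 63.4
```

step_arm:
  deltas:
    - [[0,0,0.001,0,0,0,1],[0,0,0,0,0,0,1]]

```text
time: 27.38
position: [0.4921, -0.1865, 0.0659]
orientation: [3.141, -0.049, -0.0]
wrist_force: [-0.4, -0.3, -3.1]
grip_width: 0.05
finger_force: 63.4
```

step_arm:
  deltas:
    - [[0,0,0.001,0,0,0,1],[0,0,0.0005,0,0,0,1],[0,0,0,0,0,0,1]]

```text
time: 27.75
position: [0.4921, -0.1865, 0.0644]
orientation: [3.141, -0.049, -0.0]
wrist_force: [0.8, 0.0, -3.1]
grip_width: 0.0499
finger_force: 63.4
```

step_arm:
  deltas:
    - [[0,0,0.001,0,0,0,1],[0,0,0.0005,0,0,0,1],[0,0,0,0,0,0,1]]

```text
time: 28.12
position: [0.4921, -0.1865, 0.0629]
orientation: [3.141, -0.049, -0.0]
wrist_force: [-0.4, 1.1, -2.7]
grip_width: 0.0497
finger_force: 63.4
```

step_arm:
  deltas:
    - [[0,0,0.001,0,0,0,1],[0,0,0.0007,0,0,0,1],[0,0,0,0,0,0,1]]

```text
time: 28.5
position: [0.4921, -0.1865, 0.0612]
orientation: [3.141, -0.049, -0.0]
wrist_force: [0.7, 0.0, -2.3]
grip_width: 0.0502
finger_force: 63.4
```

step_arm:
  deltas:
    - [[0,0,0.0006,0,0,0,1],[0,0,0,0,0,0,1]]

```text
time: 28.75
position: [0.4921, -0.1865, 0.0607]
orientation: [3.141, -0.049, -0.0]
wrist_force: [-1.0, -0.2, -3.3]
grip_width: 0.0501
finger_force: 63.4
```

step_arm:
  deltas:
    - [[0,0,0.0006,0,0,0,1],[0,0,0,0,0,0,1]]

```text
time: 29.0
position: [0.4922, -0.1865, 0.0603]
orientation: [3.141, -0.049, 0.0]
wrist_force: [0.3, -0.6, 0.7]
grip_width: 0.05
finger_force: 63.6
```

step_arm:
  deltas:
    - [[0,0,0,0,0,0,0],[0,0,0,0,0,0,-1],[0,0,0,0,0,0,-1],[0,0,0,0,0,0,-1],[0,0,0,0,0,0,-1],[0,0,0,0,0,0,-1]]

```text
time: 29.75
position: [0.4921, -0.1865, 0.0601]
orientation: [3.141, -0.049, 0.0]
wrist_force: [-0.2, -0.7, 0.3]
grip_width: 0.0855
finger_force: 0.0
```

step_arm:
  deltas:
    - [[0,0,-0.01,0,0,0,-1],[0,0,-0.02,0,0,0,-1],[0,0,-0.03,0,0,0,-1],[0,0,-0.04,0,0,0,-1],[-0.03,0,-0.03,0,0,0,-1],[-0.04,0,-0.02,0,0,0,-1],[-0.03,0,0,0,0,0,-1],[0,0,0,0,0,0,-1]]

```text
time: 30.75
position: [0.3903, -0.1828, 0.2108]
orientation: [3.141, -0.051, -0.0]
wrist_force: [0.3, -0.4, -0.2]
grip_width: 0.0855
finger_force: 0.0
```

```bash
python3 - <<'E'
from h import *
o=get_obs();print(o["time"],o["position"],o["wrist_force"])
for n in("scene","top"):
    A={}
    for k in range(3):
        I=get_image(n)
        for q in("cast_mid","mounted_cast","white_cast","wax_jar","felt_wheel","scoop"):
            for r in spotter.pinpoint(I,q)[:1]: A.setdefault(q,[]).append(w(I,r["position"]))
    for q,a in A.items(): print(n,q,len(a),np.median(a,0))
E
```

```text
30.75 [ 0.3903 -0.1828  0.2108] [ 0.3393 -0.4157 -0.1888]
scene cast_mid 3 [ 0.4903 -0.1862  0.0858]
scene mounted_cast 3 [ 0.4877 -0.1839  0.0506]
scene wax_jar 3 [0.6717 0.3051 0.002 ]
scene felt_wheel 3 [0.4059 0.0118 0.0026]
scene scoop 3 [ 0.4797 -0.428  -0.0028]
scene white_cast 2 [0.7    0.1579 0.0037]
top cast_mid 3 [ 0.4913 -0.1824  0.0774]
top mounted_cast 3 [ 0.4858 -0.1827  0.0437]
top white_cast 3 [0.6978 0.1596 0.0015]
top wax_jar 3 [ 0.6713  0.3088 -0.0006]
top felt_wheel 3 [ 0.4037  0.0166 -0.0003]
```

```bash
python3 -c "
from rig import workorder
print(workorder.job_done())"
```

```text
the job is handed in; nothing more can be done
None
```

The cast was stood on its plate, released, re-gripped from above and set on the pin, already lined up with the key I measured in the picture, so it dropped fully home with no turning on the pin; I then let go and handed the job in at about 31 s with the bystanders unmoved.

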